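# Seat a module housing against the stops of an inspection fixture

### The arm

A 6-joint arm with a two-finger parallel gripper is mounted at the origin on a cart in front of the work surface, level with it; the furniture and walls round the work are solid. World frame = base frame: x ahead of the robot, y to its left, z up, the work surface at z = 0. Lengths are in m, angles in rad, forces in N, time in s.
With the tool pointing down it reaches from about 0.35 to 0.775 m from the base axis. Payload 5.5 kg.
Tool frame: the origin (TCP) lies between the finger pads; the fingertips stand 19 mm ahead of it and the grasp point (between the pads) is the TCP; z points along the fingers, y is the line along which they close (so a half turn about z gives the same grasp; the last joint's range is limited). The gripper opens to 85 mm and grips with 20 to 120 N. Pads are 22 mm wide; open, the fingers measure 114 mm over their backs; the gripper's body (76 mm by 85 mm) begins 54 mm behind the grasp point. The pads swing forward as they close: fully open they stand 13 mm farther back than shut.
Start: joints at [1.104, 0.313, 0.046, 1.304, 0, 1.431], TCP at [0.185, 0.545, 0.217] pointing down, gripper open.
Joint ranges: [-2.76, 2.76], [-0.86, 1.69], [-1.03, 1.26], [-2.2, 2.34], [-1.47, 1.5], [-3.14, 3.14]. Speed limits (rad/s): [2.57, 2.57, 3.14, 3.14, 3.14, 3.14].

### API

Orientations are given as a unit quaternion [w, x, y, z].
In Python, from workcell import env gives the robot as it stands.
- The arm moves only by the tool carry_out, never from a script. Its argument "increments" is a list that holds one entry, the list of rows, each a list of 6 numbers: the shift along the tool's x, y, z each as a share of 50 cm, from -1 to 1, then the turn, a rotation vector about the tool's x, y, z each as a share of 2 pi rad, from -1 to 1. In form: [[[x, y, z, ax, ay, az], ...]]. A call has 1 to 5 rows; each row is the pose to reach, as a shift and turn from the pose commanded when the call began, along the tool's axes at that moment, turning the shorter way round; what a row does not reach only later rows make up. A row lasts 1/8 s, in which the tool goes at most 62.5 mm and 10.7 degrees, less where a joint would pass 70% of its speed; a pose out of reach is approached as far as the arm can. A call with a number of a shift or a turn outside -1 to 1 is refused whole. A call with a gripper value outside its range is refused whole. "jaw" is the closure, from 0 (fully open) to 1 (shut), set as the call begins (left out, the last holds). The fingers move at their own pace and stop on an object; "squeeze" is the grip in N (left out, the last holds). Time passes only in rows, so rows that repeat a pose let the fingers close. It gives the time, the measured TCP pose, the force, the opening and the grip force at its end, in the units of the state.
- env.get_state(): the state, without advancing time (a new reading comes with each control period).
- env.read_camera(name): name is "scene" or "side" or "wrist"; returns a dict with "frame" (400x640x3 uint8, blue, green, red), "z_map" (400x640 float32, m along the optical axis (not along the pixel's ray), 0 where there is no reading), "intrinsics" (3x3 intrinsics, pixels), "k1" (the pictures are not rectified: a ray, as slopes to the right and down, at radius r is drawn at 1 + k1 r^2 times it, then the intrinsics apply), "R" (3x3) and "t" (3): a world point X has camera coordinates R X + t; the wrist camera has in their place "T_tool_cam" (4x4, takes a point from camera to tool coordinates, whose origin is the TCP and whose axes are the flange's). Camera axes: x right, y down, z forward; pixel columns grow to the right and rows downward; lengths in m; the calibration is good to about 2 mm. A picture is of the moment at which its call begins: read the wrist's pose just before it.
- env.hand_in(): hands the job in; it is judged then, once.
Trained networks look in the newest picture that a camera, given by its name, has taken for a name from the list of things; names that differ only in an ending like _2 or _b are one class to them, and where a whole thing is asked for, a point or a joint stands for the part that bears it (a point fixed in the world has none). Each returns a list of dicts, best first, with "score" (0 to 1); they miss things now and then, are a little off and sometimes report something else, mostly with a low value. They report only what shows in the picture. A call takes as long as a camera call.
- env.find_in(camera, name): "position" ([x, y, z] in m, in world coordinates, good to about 4 mm: the middle of the surface that is visible of it).
The state is a dict: "clock": time; "joint_pos": joint angles; "qvel": joint speeds; "tau": joint torques, N m; "tcp_pos": TCP position; "orientation": TCP orientation; "wrist_force": force on the tool from outside, world axes, zero at the start; "ft_torque": the same for the moment, N m; "finger_gap": finger opening in m; "grip_force": force on a finger pad.
Only numpy, scipy, OpenCV 4.12 (cv2) and the standard library are available. Lean on these libraries where they do the work, as an engineer would, in place of code of your own. Each camera call takes 0.05 s, during which the arm holds its last target. There are 200 camera calls.

### The job

Push the loose aluminium module housing on the fixture plate under the camera head until its long side lies flush along the rail and its leading end is fully home against the end stop, so that it is registered for inspection. Keep the housing flat on the plate, touch nothing of the camera head, and do not disturb the things standing around; let go and leave it seated.

Things in the scene. Friction and masses are not known exactly. Their poses are not given: they have to be found in the camera images.
- module: The loose workpiece: flat machined aluminium housing with a screwed ribbed lid, 60 mm (its x) by 110 mm (its y), 28 mm high, about 0.4 kg (varies); slides with ordinary friction. Origin: centre of its underside; z up. Starts on the plate, at most partly under the camera head, off both stops, turned up to 12 degrees to the rail.
- fixture: Fixed fixture (place and yaw vary). Origin on the bench surface, z up; +y along the plate to the end stop (robot's left), +x across it to the rail (away from robot). Grey base plate: x -65 to 75, y -180 to 150 mm, top at z = 12 mm. Housing home against both stops: its origin at x = 10, y = 70, z = 12 mm, its rear end at y = 15 mm, axes parallel to the fixture's.
- rail_face (a point): Middle of the top edge of the rail's stop face, at x = 40, y = -5, z = 30 mm in the fixture frame, axes as the fixture's. The rail is a dark steel bar along y, 210 mm long (y -110 to 100 mm), 12 mm thick, standing 18 mm above the plate; its stop face looks to -x.
- stop_face (a point): Middle of the top edge of the end stop's face, at x = 5, y = 125, z = 30 mm in the fixture frame, axes as the fixture's. The end stop is a dark steel block below the camera head, 50 mm wide (x -20 to 30 mm), 15 mm thick, standing 18 mm above the plate; its stop face looks to -y.
- column (a point): Middle of the top of the aluminium column that stands behind the rail and carries the camera head, at x = 64, y = 75, z = 162 mm in the fixture frame; the column is 18 mm (x) by 80 mm (y).
- camera_head: White box with black fins, fixed above the end-stop half of the plate; must not be touched. Origin: centre of its underside, at x 0, y 75, z 92 mm in the fixture frame, same axes. 112 (x) x 140 (y) x 65 mm; 4 mm lens ring below; 80 mm above the plate. Near face at fixture y = 5 mm, 10 mm over the seated housing's rear end: an upright gripper would hit it; one leaning back 40 degrees goes under.
- swab_tube: Bystander: loose clear tube of cotton swabs, 39 mm across, 106 mm high, standing left of the fixture. Origin: centre of its underside.
- power_meter: Bystander: loose hand-held grey meter, 144 x 69 x 26 mm, lying further left. Origin: centre of its underside.
- driver: Bystander: loose small screwdriver, 154 mm long, 13 mm thick, lying right of the fixture. Origin: middle of its underside.

How it is judged:
At the end, for the whole second after the job is handed in: The housing lies flat and at rest on the plate, registered: within 4 mm of the rail and within 4 mm of the end stop, and square to them within 0.045 rad (2.6 degrees) (x of module in the frame of fixture between 0.006 and 0.014 m and y of module in the frame of fixture between 0.066 and 0.074 m and angle between the y axis of module and the y axis of fixture, either way round below 0.045 rad and angle between module's own z axis and vertical below 0.05 rad and z of module in the frame of fixture below 0.015 m and linear speed of module below 0.01 m/s); the robot touches nothing.
It fails at once if the camera head is touched (contact force between anything else and camera_head above 2 N).
It fails at once if the housing is tipped (more than 0.35 rad) (angle between module's own z axis and vertical above 0.35 rad).
It fails at once if a bystander (swab tube, meter or screwdriver) is moved more than 30 mm (distance of any of swab_tube, power_meter, driver from where it was at the start of the episode above 0.03 m).
It also fails if it takes over 46 s, if anything falls off the work surface, if the arm or the gripper's body presses on something with over 40 N, if the wrist force passes 120 N, or if a joint passes its speed limit or range.

## Working session

There is one attempt and no reset: what is moved stays moved. The work goes in short steps, Python scripts to look and compute and a tool call to move; the robot and the scene stay as the last step left them, time stands still between calls to the robot, and variables do not carry over. Pictures are saved under pics/ and viewed, at most 10 in all, crops included, and the job is handed in when it is done.

Besides the shell and the picture viewer there is one more tool, called after ">>>" in YAML: its name, and indented under it one key for each argument. carry_out: Moves the arm, as the interface text tells. Its arguments: {"type":"object","properties":{"increments":{"type":"array","items":{"type":"array","items":{"type":"array","items":{"type":"number","minimum":-1,"maximum":1}}}},"jaw":{"type":"number"},"squeeze":{"type":"number"}},"required":["increments"]}

```bash
mkdir -p pics; ls; cat > h.py <<'E'
import numpy as np, cv2
from scipy.spatial.transform import Rotation as Rot
from workcell import env
def q2R(q): return Rot.from_quat([q[1],q[2],q[3],q[0]]).as_matrix()
def world(c,st=None):
    K=np.array(c["intrinsics"]);d=np.array([c["k1"],0,0,0,0],float)
    h,w=c["z_map"].shape
    uv=np.stack(np.meshgrid(np.arange(w),np.arange(h)),-1).reshape(-1,1,2).astype(float)
    n=cv2.undistortPoints(uv,K,d).reshape(h,w,2)
    z=c["z_map"];P=np.dstack([n[...,0]*z,n[...,1]*z,z])
    if "R" in c: return (P-np.array(c["t"]).ravel())@np.array(c["R"])
    T=np.array(c["T_tool_cam"]);P=P@T[:3,:3].T+T[:3,3]
    return P@q2R(st["orientation"]).T+np.array(st["tcp_pos"])
def proj(c,X):
    r,_=cv2.Rodrigues(np.array(c["R"]))
    return cv2.projectPoints(np.array(X,float).reshape(-1,1,3),r,np.array(c["t"],float),np.array(c["intrinsics"]),np.array([c["k1"],0,0,0,0],float))[0].reshape(-1,2)
E
python3 - <<'E'
from h import *
for n in ["scene","side"]:
    c=env.read_camera(n); cv2.imwrite(f"pics/{n}0.png",c["frame"]); np.savez(f"{n}0.npz",**c)
    print(n,-np.array(c["R"]).T@np.array(c["t"]).ravel())
    for o in ["module","fixture","rail_face","stop_face","column","camera_head","swab_tube","power_meter","driver"]:
        print(o,[(np.round(r["position"],4).tolist(),round(r["score"],2)) for r in env.find_in(n,o)[:2]])
s=env.get_state(); print(s)
E
```

```text
pics
scene [-0.13786544 -0.506218    1.0562413 ]
module [([0.4953, -0.1432, 0.0395], 0.72)]
fixture [([0.5043, -0.0201, 0.0211], 0.57)]
rail_face []
stop_face [([0.4952, -0.0217, 0.0183], 0.71), ([0.4066, -0.4374, 0.0089], 0.67)]
column []
camera_head [([0.4958, 0.0155, 0.1463], 0.6)]
swab_tube [([0.4053, 0.3301, 0.0566], 0.56)]
power_meter [([0.5308, 0.3517, 0.025], 0.73), ([0.4951, -0.0238, 0.0166], 0.55)]
driver [([0.4024, -0.4346, 0.0062], 0.74), ([0.4985, -0.024, 0.0186], 0.29)]
side [ 0.11578019 -0.53026966  1.09934194]
module [([0.4993, -0.1426, 0.0444], 0.87)]
fixture [([0.507, -0.0282, 0.0193], 0.59)]
rail_face [([0.5097, -0.0279, 0.0147], 0.58)]
stop_face [([0.5131, -0.029, 0.0171], 0.84)]
column [([0.5112, -0.0262, 0.0158], 0.97)]
camera_head [([0.5055, 0.0149, 0.1493], 0.92), ([0.5054, -0.0264, 0.0169], 0.61)]
swab_tube [([0.4123, 0.3282, 0.0603], 0.76)]
power_meter [([0.5301, 0.3556, 0.0249], 0.61)]
driver [([0.4062, -0.4376, 0.0077], 0.7)]
{'clock': 1.0, 'joint_pos': array([ 1.10440755e+00,  3.13202378e-01,  4.60581568e-02,  1.30359667e+00,
       -8.74076184e-06,  1.43121141e+00]), 'qvel': array([-6.12481547e-05,  5.25859433e-04, -8.84805121e-04,  1.25504557e-03,
        6.60080148e-05,  2.17848903e-03]), 'tau': array([ 8.68409043e-04, -4.80474901e+01,  2.98817253e+01,  1.68423157e-04,
       -2.32096345e-04, -6.12422198e-06]), 'tcp_pos': array([0.18459875, 0.54458582, 0.21670469]), 'orientation': array([1.24409663e-05, 1.62675756e-01, 9.86679582e-01, 2.51494294e-05]), 'wrist_force': array([-0.98713009, -0.54824466,  0.09263722]), 'ft_torque': array([ 2.77357684e-02,  2.34594556e-05, -1.03319902e-02]), 'grip_force': 0.0, 'finger_gap': 0.08559505234891586}
```

View pics/side0.png

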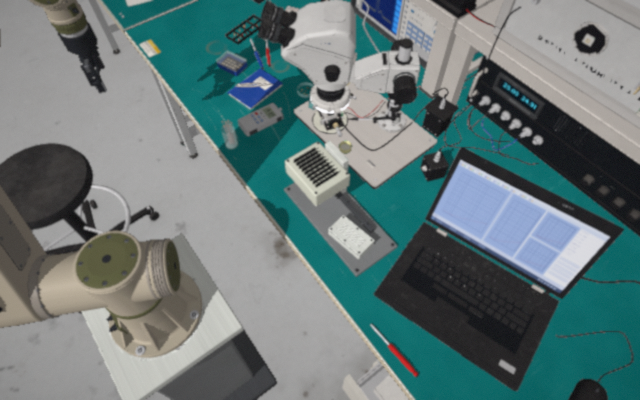

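View pics/scene0.png

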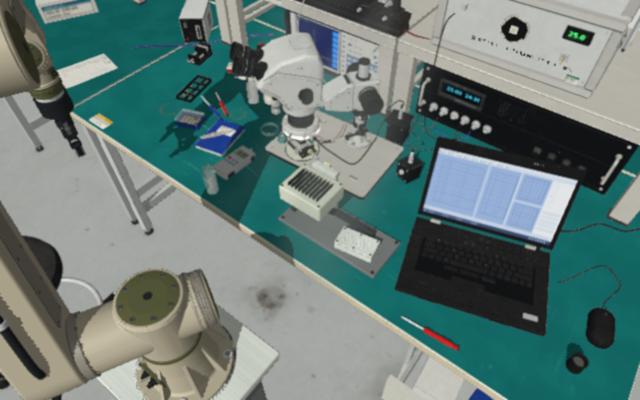

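```bash
python3 - <<'E'
from h import *
for n in ["scene","side"]:
    c=dict(np.load(f"{n}0.npz")); W=world(c); v=c["z_map"]>0
    box=v&(abs(W[...,0]-.5)<.16)&(abs(W[...,1]+.03)<.24)
    for lo,hi in [(.006,.018),(.024,.034),(.034,.048),(.145,.17)]:
        m=box&(W[...,2]>lo)&(W[...,2]<hi)
        k,lab,stt,_=cv2.connectedComponentsWithStats(m.astype(np.uint8))
        for i in range(1,k):
            if stt[i,4]<60: continue
            P=W[lab==i]; r=cv2.minAreaRect((P[:,:2]*1000).astype(np.float32))
            print(n,(lo,hi),stt[i].tolist(),"z",round(np.median(P[:,2]),4),"rect",np.round(r[0],1),np.round(r[1],1),round(r[2],2))
E
```

```text
scene (0.006, 0.018) [279, 207, 122, 71, 2697] z 0.0105 rect [518.3 -63.7] [337.6 149.4] 89.81
scene (0.024, 0.034) [291, 157, 22, 11, 90] z 0.03 rect [647.4 174.1] [25.2 69.6] 0.33
scene (0.024, 0.034) [339, 181, 27, 17, 106] z 0.0297 rect [652.2 -12.8] [94.5 15.4] 89.41
scene (0.024, 0.034) [331, 204, 45, 31, 212] z 0.0281 rect [557.5 -84. ] [149.2  29.1] 82.47
scene (0.034, 0.048) [335, 227, 46, 32, 752] z 0.0385 rect [ 497.9 -140.2] [ 63.4 111. ] 8.74
scene (0.145, 0.17) [290, 123, 14, 12, 65] z 0.1516 rect [649.3 191.2] [21.4 37.5] 0.01
scene (0.145, 0.17) [281, 160, 61, 45, 1109] z 0.1518 rect [521.  27.] [129.  133.7] 1.49
side (0.006, 0.018) [284, 182, 114, 94, 3016] z 0.0123 rect [523.7 -59.7] [338.1 152.6] 89.27
side (0.024, 0.034) [315, 128, 15, 15, 76] z 0.0315 rect [649.9 181.1] [20.3 58.2] 1.44
side (0.024, 0.034) [343, 152, 34, 35, 135] z 0.0312 rect [653.5  17.9] [ 13.1 148.1] 0.53
side (0.024, 0.034) [337, 188, 38, 44, 243] z 0.0299 rect [560.5 -82.1] [149.2  30.7] 82.21
side (0.024, 0.034) [329, 231, 45, 27, 72] z 0.0294 rect [ 480.8 -154.6] [ 47.1 119.4] 37.06
side (0.034, 0.048) [329, 215, 46, 41, 896] z 0.0405 rect [ 501.9 -137.7] [ 62.5 109.9] 9.21
side (0.145, 0.17) [313, 100, 16, 9, 62] z 0.1513 rect [650.9 194.5] [26.5 43.2] 46.04
side (0.145, 0.17) [286, 141, 64, 54, 1779] z 0.1494 rect [524.1  26.8] [129.5 140.2] 0.01
```

Side view: the housing (white, ribbed) is at about (355,237), the camera head at (318,172), and the grey plate runs from (290,190) to (395,240). The tube and meter are at (230,135) and (262,118), and the driver at (400,350). I'll move in for a close wrist view next.

```bash
cat >> h.py <<'E'
def Rtool(yaw_y, lean=0):
    """tool y axis at world angle yaw_y (rad), pointing down; lean (rad) about tool y"""
    y=np.array([np.cos(yaw_y),np.sin(yaw_y),0]);z=np.array([0,0,-1.]);x=np.cross(y,z)
    return np.column_stack([x,y,z])@Rot.from_rotvec([0,lean,0]).as_matrix()
def plan(p,R,st=None):
    st=st or env.get_state();R0=q2R(st["orientation"])
    d=R0.T@(np.array(p)-st["tcp_pos"])/.5
    rv=Rot.from_matrix(R0.T@R).as_rotvec()/(2*np.pi)
    print("plan",np.round(d,4).tolist()+np.round(rv,4).tolist(),"rows",round(np.linalg.norm(d)*8,1),round(np.linalg.norm(rv)*360/10.7,1))
E
python3 - <<'E'
from h import *
c=env.read_camera("wrist"); print(np.round(c["T_tool_cam"],3),np.round(c["intrinsics"],1),c["k1"])
plan([.40,-.05,.33],Rtool(np.pi/2)); plan([.44,-.15,.33],Rtool(np.pi/2))
for n in ["scene","side"]:
    c=dict(np.load(f"{n}0.npz")); W=world(c); 
    m=(W[...,2]>.01)&(W[...,2]<.1)&(W[...,1]<-.25)&(W[...,1]>-.6)&(W[...,0]>.3)&(W[...,0]<.7); print("laptop xmin",np.percentile(W[m],[1,5,50],axis=0).round(3))
E
```

```text
[[-0.    -0.953 -0.304  0.078]
 [ 1.    -0.     0.001  0.   ]
 [-0.001 -0.304  0.953 -0.157]
 [ 0.     0.     0.     1.   ]] [[329.1   0.  322. ]
 [  0.  329.1 198.1]
 [  0.    0.    1. ]] -0.007257850555893071
plan [-0.7898, -0.9879, -0.2266, 0.0, 0.0, -0.052] rows 10.3 1.7
plan [-0.9297, -1.1517, -0.2267, 0.0, 0.0, -0.052] rows 12.0 1.7
laptop xmin [[ 0.406 -0.596  0.012]
 [ 0.481 -0.58   0.018]
 [ 0.588 -0.424  0.023]]
laptop xmin [[ 0.408 -0.596  0.012]
 [ 0.486 -0.582  0.019]
 [ 0.593 -0.428  0.024]]
```

>>> carry_out:
  increments:
    - [[-0.1, -0.12, -0.1, 0, 0, -0.01], [-0.75, -0.95, -0.23, 0, 0, -0.05], [-0.75, -0.95, -0.23, 0, 0, -0.05], [-0.75, -0.95, -0.23, 0, 0, -0.05], [-0.75, -0.95, -0.23, 0, 0, -0.05]]

```text
clock: 1.68
tcp_pos: [0.2855, 0.2626, 0.287]
orientation: [0.001, 0.006, 1.0, 0.0]
wrist_force: [1.4, -0.1, -0.0]
finger_gap: 0.0851
grip_force: 0.0
```

>>> carry_out:
  increments:
    - [[0, -0.1, 0, 0, 0, 0], [-0.04, -0.65, 0, 0, 0, 0], [-0.08, -0.65, 0, 0, 0, 0], [-0.08, -0.65, 0, 0, 0, 0], [-0.08, -0.65, 0, 0, 0, 0]]

```text
clock: 2.3
tcp_pos: [0.3167, -0.0354, 0.287]
orientation: [0.001, 0.006, 1.0, -0.0]
wrist_force: [0.5, 1.3, 0.6]
finger_gap: 0.0855
grip_force: 0.0
```

```bash
python3 - <<'E'
from h import *
s=env.get_state(); print(s["clock"],s["tcp_pos"],s["joint_pos"].round(2)); plan([.42,-.14,.33],Rtool(np.pi/2))
E
```

```text
2.3 [ 0.31674636 -0.03543167  0.28698886] [-0.37 -0.21 -0.34  1.44  0.   -0.35]
plan [-0.2093, -0.2065, -0.0855, -0.0001, 0.0004, -0.002] rows 2.4 0.1
```

>>> carry_out:
  increments:
    - [[-0.2, -0.18, -0.08, 0, 0, 0], [-0.2, -0.18, -0.08, 0, 0, 0], [-0.2, -0.18, -0.08, 0, 0, 0], [-0.2, -0.18, -0.08, 0, 0, 0]]

```text
clock: 2.8
tcp_pos: [0.4162, -0.1256, 0.3262]
orientation: [-0.0, 0.007, 1.0, 0.0]
wrist_force: [-0.7, -0.0, -0.2]
finger_gap: 0.0852
grip_force: 0.0
```

```bash
python3 - <<'E'
from h import *
s=env.get_state(); c=env.read_camera("wrist"); print(s["clock"],s["tcp_pos"],s["qvel"].round(3))
cv2.imwrite("pics/w1.png",c["frame"]); np.savez("w1.npz",pos=s["tcp_pos"],ori=s["orientation"],**c)
W=world(c,s)
def rep(tag,m):
    k,lab,stt,_=cv2.connectedComponentsWithStats(m.astype(np.uint8))
    for i in range(1,k):
        if stt[i,4]<400: continue
        P=W[lab==i]; r=cv2.minAreaRect((P[:,:2]*1000).astype(np.float32))
        print(tag,stt[i].tolist(),"z",round(np.median(P[:,2]),4),"rect",np.round(r[0],1),np.round(r[1],1),round(r[2],2))
v=(c["z_map"]>0)&(W[...,0]>.38)&(W[...,0]<.66)
for lo,hi in [(.007,.017),(.025,.034),(.036,.05),(.14,.175)]: rep((lo,hi),v&(W[...,2]>lo)&(W[...,2]<hi))
for n in ["module","fixture","rail_face","stop_face","camera_head"]:
    print(n,[(np.round(r["position"],4).tolist(),round(r["score"],2)) for r in env.find_in("wrist",n)[:2]])
E
```

```text
2.8 [ 0.41619216 -0.12557265  0.32621305] [ 0.023 -0.038 -0.046  0.012  0.003  0.002]
(0.007, 0.017) [68, 140, 104, 12, 564] z 0.0101 rect [ 405.7 -417.7] [ 12.2 151.3] 2.95
(0.007, 0.017) [255, 170, 223, 89, 9088] z 0.0117 rect [520.1 -60.5] [140.4 328.8] 0.07
(0.007, 0.017) [605, 182, 35, 81, 517] z 0.012 rect [536.2 335.1] [ 15.2 131.7] 83.79
(0.025, 0.034) [303, 241, 86, 10, 692] z 0.0295 rect [560.8 -91.5] [ 12.4 129.2] 0.06
(0.025, 0.034) [486, 283, 119, 19, 1476] z 0.0319 rect [646.7 227.4] [189.7  26.4] 89.99
(0.036, 0.05) [273, 186, 82, 52, 3028] z 0.0398 rect [ 501.8 -137.6] [ 60.7 110.4] 9.25
(0.14, 0.175) [394, 205, 132, 105, 9527] z 0.1463 rect [519.   28.6] [120.8 140.8] 0.21
(0.14, 0.175) [582, 331, 44, 28, 522] z 0.1497 rect [649.2 223.8] [68.  19.3] 59.55
module [([0.501, -0.1344, 0.0376], 0.89), ([0.4925, -0.0221, 0.1169], 0.19)]
fixture [([0.4941, -0.024, 0.1131], 0.77)]
rail_face [([0.495, -0.0247, 0.1131], 0.92), ([0.5472, 0.3341, 0.0236], 0.16)]
stop_face [([0.4918, -0.0239, 0.1169], 0.58)]
camera_head [([0.4924, 0.0218, 0.1512], 0.61)]
```

View pics/w1.png

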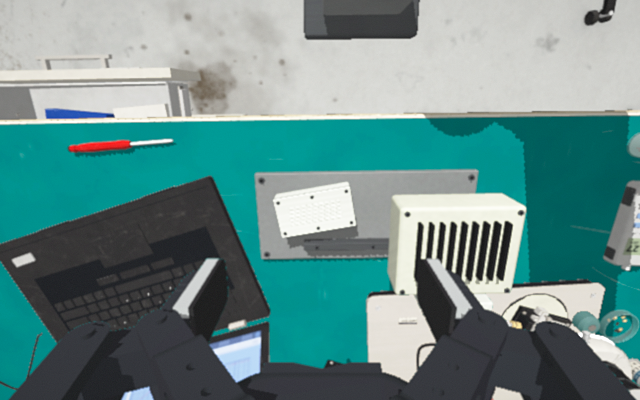

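The wrist picture shows the housing at (315,208), the rail at (345,245), the head at (458,240), the plate from (257,172) to (478,258) and the driver at (120,145). From this the fixture origin is about (0.515, -0.0455) with yaw near 0. The housing is at fixture (-13, -92) mm, turned 9.2°. I'll start with a two-finger side push to the rail.

```bash
python3 - <<'E'
from h import *
plan([.425,-.138,.10],Rtool(np.pi/2));plan([.425,-.138,.036],Rtool(np.pi/2))
E
```

```text
plan [-0.0203, -0.0282, 0.4533, -0.0, 0.0, -0.0018] rows 3.6 0.1
plan [-0.0203, -0.0282, 0.5813, -0.0, 0.0, -0.0018] rows 4.7 0.1
```

>>> carry_out:
  increments:
    - [[-0.02, -0.028, 0.12, 0, 0, -0.002], [-0.02, -0.028, 0.24, 0, 0, -0.002], [-0.02, -0.028, 0.36, 0, 0, -0.002], [-0.02, -0.028, 0.46, 0, 0, -0.002], [-0.02, -0.028, 0.5, 0, 0, -0.002]]
  jaw: 0.4

```text
clock: 3.72
tcp_pos: [0.4229, -0.137, 0.0738]
orientation: [-0.002, -0.0, 1.0, 0.001]
wrist_force: [0.2, -0.2, 0.7]
finger_gap: 0.0512
grip_force: 0.0
```

```bash
python3 - <<'E'
from h import *
s=env.get_state(); print(s["tcp_pos"],s["finger_gap"])
c=env.read_camera("wrist");cv2.imwrite("pics/w2.png",c["frame"]);plan([.425,-.138,.036],Rtool(np.pi/2))
s=env.get_state();W=world(c,s); m=(c["z_map"]>0)&(c["z_map"]<.25)&(np.arange(400)[:,None]>150)
T=(W[m]-s["tcp_pos"])@q2R(s["orientation"]); k=(T[:,2]>-.02)&(T[:,2]<.04)&(abs(T[:,0])<.05)&(abs(T[:,1])<.08)
for lo in np.arange(-.02,.03,.005):
  q=T[k&(T[:,2]>lo)&(T[:,2]<=lo+.005)]
  if len(q): print(round(lo,3),len(q),q.min(0).round(3),q.max(0).round(3))
E
```

```text
[ 0.42294334 -0.13698626  0.07376454] 0.051218845242543234
plan [-0.0056, -0.0028, 0.0731, 0.0005, -0.0009, 0.0001] rows 0.6 0.0
-0.02 74 [-0.01  -0.026 -0.02 ] [ 0.009  0.026 -0.016]
```

View pics/w2.png

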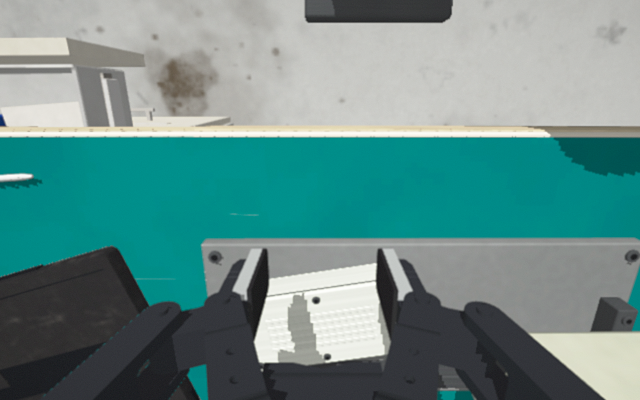

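The fingers, at (255,280) and (395,280), are about 51 mm apart, in front of the housing's near side. I'll lower them and push toward the rail.

>>> carry_out:
  increments:
    - [[-0.006, -0.003, 0.04, 0, 0, 0], [-0.006, -0.003, 0.074, 0, 0, 0], [-0.006, -0.003, 0.074, 0, 0, 0], [-0.03, -0.003, 0.074, 0, 0, 0], [-0.05, -0.003, 0.074, 0, 0, 0]]

```text
clock: 4.4
tcp_pos: [0.4525, -0.1408, 0.0408]
orientation: [0.001, -0.0, 1.0, -0.001]
wrist_force: [0.6, -0.3, -0.1]
finger_gap: 0.0509
grip_force: 0.0
```

>>> carry_out:
  increments:
    - [[-0.015, 0, 0, 0, 0, 0], [-0.03, 0, 0, 0, 0, 0], [-0.042, 0, 0, 0, 0, 0], [-0.05, 0, 0, 0, 0, 0], [-0.058, 0, 0, 0, 0, 0]]

```text
clock: 5.03
tcp_pos: [0.4795, -0.1402, 0.0394]
orientation: [-0.0, 0.0, 1.0, 0.0]
wrist_force: [0.8, 0.6, 0.1]
finger_gap: 0.0512
grip_force: 0.0
```

```bash
cat >> h.py <<'E'
F=np.array([.515,-.0455])
def module(cams=("scene","side")):
    for n in cams:
        s=env.get_state();c=env.read_camera(n);W=world(c,s)
        m=(c["z_map"]>0)&(W[...,2]>.035)&(W[...,2]<.046)&(abs(W[...,0]-.515)<.09)&(abs(W[...,1]+.0455)<.2)
        k,lab,stt,_=cv2.connectedComponentsWithStats(m.astype(np.uint8))
        if k<2: print(n,"none");continue
        i=1+np.argmax(stt[1:,4]);P=W[lab==i];r=cv2.minAreaRect((P[:,:2]*1000).astype(np.float32))
        print(n,"fix mm",np.round(np.array(r[0])-F*1000,1),np.round(r[1],1),round(r[2],2),"bbox",np.round(np.percentile(P[:,:2],[1,99],axis=0)*1000-F*1000,1).tolist(),len(P))
        cv2.imwrite(f"pics/m_{n}_{s['clock']:.2f}.png",c["frame"])
    return s
E
python3 - <<'E'
from h import *
s=module(("scene","side","wrist")); print(s["tcp_pos"],s["clock"],s["wrist_force"].round(1))
E
```

```text
scene fix mm [-18.4 -94.8] [ 61.1 111.1] 9.7 bbox [[-52.6, -150.6], [16.5, -43.9]] 453
side fix mm [-14.3 -92.4] [ 60.2 111.8] 11.46 bbox [[-49.3, -149.6], [22.5, -42.2]] 381
wrist fix mm [-13.3 -91.9] [ 61.  110.2] 9.17 bbox [[-49.2, -146.7], [19.0, -39.8]] 13880
[ 0.47983405 -0.14039315  0.03948065] 5.125 [0.1 0.3 0.6]
```

```bash
ls -t pics | head -3; cp pics/m_wrist_*.png pics/w3.png
```

```text
m_wrist_5.12.png
m_side_5.08.png
m_scene_5.03.png
```

View pics/w3.png

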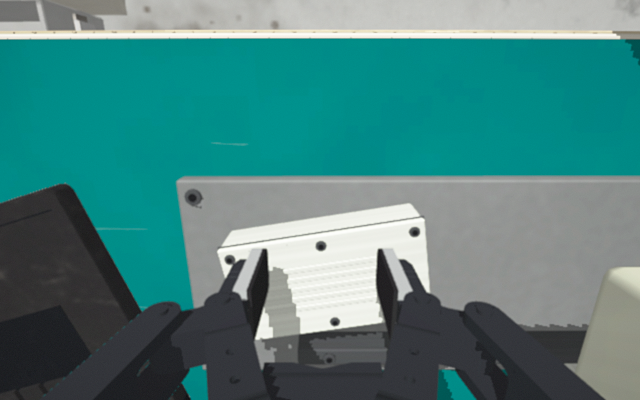

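```bash
python3 - <<'E'
from h import *
s=env.get_state();c=env.read_camera("wrist");W=world(c,s)
T=(W-s["tcp_pos"])@q2R(s["orientation"]);z=c["z_map"]
for v in (240,245,250,255,260,270,280,300):
  print(v,[(u,round(float(z[v,u]),3),(T[v,u]*1000).round().astype(int).tolist()) for u in (235,250,256,262,270,390)])
E
```

```text
240 [(235, 0.185, [-1, -49, 12]), (250, 0.181, [1, -40, 8]), (256, 0.179, [2, -36, 6]), (262, 0.178, [2, -32, 5]), (270, 0.175, [3, -28, 3]), (390, 0.171, [5, 35, -1])]
245 [(235, 0.177, [-1, -47, 5]), (250, 0.175, [0, -38, 3]), (256, 0.174, [1, -35, 1]), (262, 0.173, [2, -31, 0]), (270, 0.172, [2, -27, 0]), (390, 0.172, [2, 36, 0])]
250 [(235, 0.173, [-1, -46, 0]), (250, 0.174, [-2, -38, 1]), (256, 0.149, [10, -30, -22]), (262, 0.148, [10, -27, -23]), (270, 0.174, [-2, -28, 1]), (390, 0.149, [10, 31, -22])]
255 [(235, 0.173, [-4, -46, -1]), (250, 0.143, [10, -31, -28]), (256, 0.143, [11, -29, -28]), (262, 0.143, [11, -26, -28]), (270, 0.175, [-5, -28, 1]), (390, 0.143, [10, 30, -28])]
260 [(235, 0.174, [-6, -46, -1]), (250, 0.139, [10, -30, -32]), (256, 0.139, [10, -28, -32]), (262, 0.139, [10, -25, -32]), (270, 0.175, [-7, -28, 0]), (390, 0.139, [11, 29, -33])]
270 [(235, 0.139, [6, -37, -33]), (250, 0.132, [10, -29, -40]), (256, 0.132, [10, -26, -40]), (262, 0.14, [6, -26, -33]), (270, 0.176, [-12, -28, -1]), (390, 0.13, [11, 27, -41])]
280 [(235, 0.132, [6, -35, -41]), (250, 0.124, [10, -27, -48]), (256, 0.127, [9, -26, -46]), (262, 0.14, [2, -26, -34]), (270, 0.178, [-19, -28, -1]), (390, 0.124, [10, 26, -48])]
300 [(235, 0.11, [11, -29, -62]), (250, 0.119, [6, -26, -55]), (256, 0.126, [2, -25, -49]), (262, 0.139, [-5, -25, -38]), (270, 0.182, [-32, -29, 0]), (390, 0.123, [4, 25, -52])]
```

>>> carry_out:
  increments:
    - [[0.05, 0, 0, 0, 0, 0], [0.11, 0, 0, 0, 0, 0], [0.13, 0, 0, 0, 0, 0], [0.13, 0, 0, 0, 0, 0], [0.13, 0, 0, 0, 0, 0]]
  jaw: 0.4

```text
clock: 5.85
tcp_pos: [0.4157, -0.1408, 0.0399]
orientation: [0.001, 0.0, 1.0, -0.0]
wrist_force: [0.8, -0.4, -0.2]
finger_gap: 0.0514
grip_force: 0.0
```

```bash
python3 - <<'E'
from h import *
s=env.get_state();print(s["tcp_pos"],s["finger_gap"])
R=q2R(s["orientation"])
for n in ("wrist","side","scene"):
  c=env.read_camera(n);W=world(c,s);T=(W-s["tcp_pos"])@R
  m=(c["z_map"]>0)&(abs(T[...,0])<.03)&(abs(T[...,1])<.06)&(T[...,2]>-.15)&(W[...,2]>.004)
  q=T[m]; print(n,len(q))
  for lo in np.arange(-.1,.04,.01):
    p=q[(q[:,2]>lo)&(q[:,2]<=lo+.01)]
    if len(p): print(round(lo,3),len(p),(p.min(0)*1e3).round(),(p.max(0)*1e3).round())
  if n=="side": cv2.imwrite("pics/s4.png",cv2.resize(c["frame"][150:290,240:440],None,fx=4,fy=4))
E
```

```text
[ 0.41574674 -0.14080604  0.03987178] 0.05135423970454421
wrist 37235
-0.1 10634 [   0.  -60. -100.] [ 18.  60. -90.]
-0.09 7101 [-11. -60. -90.] [ 18.  60. -80.]
-0.08 9217 [-14. -60. -80.] [ 16.  60. -70.]
-0.07 3477 [-13. -58. -70.] [ 14.  58. -60.]
-0.06 1473 [-12. -49. -60.] [ 13.  45. -50.]
-0.05 1341 [-12. -39. -50.] [ 11.  39. -40.]
-0.04 1118 [-12. -39. -40.] [ 11.  39. -30.]
-0.03 753 [-12. -39. -30.] [ 11.  39. -20.]
-0.02 79 [-11. -26. -20.] [  9.  26. -17.]
0.03 6 [-26. -59.  36.] [29. 23. 36.]
side 581
-0.1 21 [  2. -58. -99.] [ 16.  59. -90.]
-0.09 45 [ -4. -59. -90.] [ 16.  57. -81.]
-0.08 32 [ -5. -59. -79.] [ 13.  57. -70.]
-0.07 29 [-10. -57. -70.] [ 13.  50. -61.]
-0.06 6 [  6. -38. -57.] [ 11.  31. -51.]
-0.05 16 [  6. -38. -49.] [ 11.  30. -40.]
-0.04 19 [  1. -41. -38.] [ 10.  30. -31.]
-0.03 14 [ -5. -35. -30.] [ 11.  31. -22.]
-0.02 4 [  0. -32. -20.] [  8.  27. -17.]
0.03 204 [-29. -60.  31.] [30. 60. 36.]
scene 753
-0.1 67 [   0.  -59. -100.] [ 22.  60. -90.]
-0.09 72 [-10. -59. -90.] [ 20.  56. -80.]
-0.08 85 [ -9. -60. -80.] [ 17.  57. -70.]
-0.07 74 [ -9. -60. -70.] [ 18.  54. -60.]
-0.06 23 [ -4. -43. -58.] [ 15.  29. -51.]
-0.05 32 [ -6. -42. -49.] [ 15.  33. -40.]
-0.04 34 [ -7. -43. -40.] [ 15.  34. -30.]
-0.03 28 [ -8. -40. -30.] [ 14.  35. -21.]
-0.02 6 [ -6. -29. -19.] [ 13.  26. -18.]
0.02 1 [-30.   9.  30.] [-30.   9.  30.]
0.03 53 [-30. -59.  31.] [29. 57. 36.]
```

View pics/s4.png

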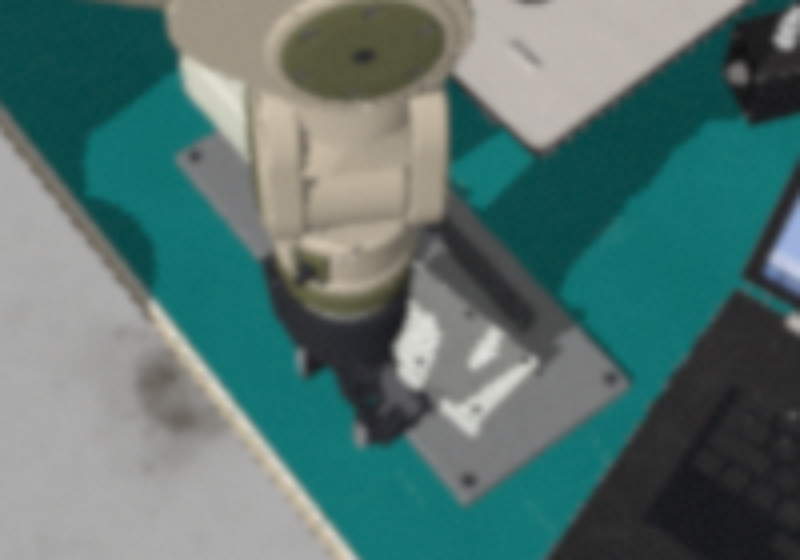

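All three cameras agree that the real fingertips sit about 17 mm behind the reported TCP, so the fingers passed above the housing, which hasn't moved. I'll lower about 38 mm and push again.

>>> carry_out:
  increments:
    - [[0, 0.006, 0.04, 0, 0, 0], [0, 0.006, 0.076, 0, 0, 0], [-0.02, 0.006, 0.076, 0, 0, 0], [-0.06, 0.006, 0.076, 0, 0, 0], [-0.08, 0.006, 0.076, 0, 0, 0]]

```text
clock: 6.62
tcp_pos: [0.4565, -0.1378, 0.0023]
orientation: [0.001, -0.0, 1.0, -0.0]
wrist_force: [-3.6, 1.3, 2.7]
finger_gap: 0.0513
grip_force: 2.0
```

>>> carry_out:
  increments:
    - [[-0.015, 0, 0, 0, 0, 0], [-0.03, 0, 0, 0, 0, 0], [-0.04, 0, 0, 0, 0, 0], [-0.044, 0, 0, 0, 0, 0], [-0.044, 0, 0, 0, 0, 0]]

```text
clock: 7.25
tcp_pos: [0.4767, -0.1375, 0.0014]
orientation: [0.0, 0.0, 1.0, -0.0]
wrist_force: [-1.1, 0.4, -0.4]
finger_gap: 0.0516
grip_force: 0.6
```

```bash
python3 - <<'E'
from h import *
s=module(("wrist",)); print(s["tcp_pos"],s["clock"],s["wrist_force"].round(1))
E
```

```text
wrist fix mm [-22.7 -91.8] [54.  78.9] 0.38 bbox [[-49.0, -128.6], [1.0, -55.5]] 8567
[ 0.47667014 -0.13747055  0.0014408 ] 7.25 [-1.1  0.4 -0.4]
```

>>> carry_out:
  increments:
    - [[-0.006, 0, 0, 0, 0, 0], [-0.01, 0, 0, 0, 0, 0], [-0.013, 0, 0, 0, 0, 0], [-0.016, 0, 0, 0, 0, 0], [-0.016, 0, 0, 0, 0, 0]]

```text
clock: 7.92
tcp_pos: [0.4836, -0.1373, 0.0015]
orientation: [-0.001, 0.0, 1.0, -0.0]
wrist_force: [-5.0, -1.1, 2.8]
finger_gap: 0.0509
grip_force: 2.7
```

>>> carry_out:
  increments:
    - [[-0.002, 0, 0, 0, 0, 0], [-0.004, 0, 0, 0, 0, 0], [-0.004, 0, 0, 0, 0, 0]]

```text
clock: 8.3
tcp_pos: [0.4835, -0.1373, 0.0014]
orientation: [-0.003, 0.0, 1.0, -0.0]
wrist_force: [-11.4, -1.6, 7.6]
finger_gap: 0.0511
grip_force: 5.6
```

>>> carry_out:
  increments:
    - [[0.03, 0, 0, 0, 0, 0], [0.08, 0, 0, 0, 0, 0], [0.08, 0, -0.12, 0, 0, 0], [0.08, 0, -0.24, 0, 0, 0], [0.08, -0.1, -0.36, 0, 0, 0]]

```text
clock: 8.93
tcp_pos: [0.4472, -0.1763, 0.1724]
orientation: [0.002, -0.002, 1.0, -0.0]
wrist_force: [1.8, -0.9, -0.7]
finger_gap: 0.0514
grip_force: 0.0
```

```bash
python3 - <<'E'
from h import *
s=module(("wrist","side")); print(s["tcp_pos"],s["clock"],s["joint_pos"].round(2))
th=np.radians(45);R=Rtool(0,th)
def tcp(tip): return np.array(tip)+.012*R[:,2]
plan(tcp([.48,-.26,.16]),R)
E
```

```text
wrist fix mm [  9.6 -95.8] [ 60.5 110.8] 0.23 bbox [[-20.0, -150.2], [38.7, -42.5]] 5140
side fix mm [  9.5 -97.8] [ 60.6 108.7] 0.31 bbox [[-20.4, -151.4], [39.1, -47.2]] 432
[ 0.45097877 -0.18355975  0.17861759] 8.975 [-0.55  0.15 -0.26  1.14 -0.   -0.55]
plan [-0.0578, -0.1384, 0.0502, -0.0971, 0.1003, 0.236] rows 1.3 9.2
```

The housing is flush with the rail at fixture (9.6, -96), yaw 0.3°. Next I'll move behind it with a 45° lean.

>>> carry_out:
  increments:
    - [[-0.02, -0.08, 0.0, -0.02, 0.02, 0.047], [-0.04, -0.14, 0.02, -0.04, 0.04, 0.094], [-0.058, -0.14, 0.05, -0.058, 0.06, 0.142], [-0.058, -0.14, 0.05, -0.078, 0.08, 0.189], [-0.058, -0.14, 0.05, -0.097, 0.1, 0.236]]
  jaw: 0.77

```text
clock: 9.65
tcp_pos: [0.476, -0.2471, 0.1432]
orientation: [-0.166, 0.391, 0.891, 0.162]
wrist_force: [-0.4, 0.2, -0.6]
finger_gap: 0.0197
grip_force: 0.0
```

```bash
python3 - <<'E'
from h import *
s=env.get_state(); print(s["tcp_pos"],s["clock"],s["joint_pos"].round(2),s["wrist_force"].round(1)); print(q2R(s["orientation"]).round(2))
th=np.radians(45);R=Rtool(0,th)
plan(np.array([.48,-.26,.16])+.012*R[:,2],R)
E
```

```text
[ 0.47603803 -0.2471112   0.14319672] 9.65 [-0.74  0.63  0.24  1.62  0.19  0.04] [-0.4  0.2 -0.6]
[[-0.64  0.75 -0.17]
 [ 0.64  0.64  0.42]
 [ 0.42  0.16 -0.89]]
plan [-0.0037, 0.0029, -0.0199, -0.0449, 0.0433, 0.1062] rows 0.2 4.1
```

>>> carry_out:
  increments:
    - [[-0.004, 0.003, -0.02, -0.011, 0.011, 0.026], [-0.004, 0.003, -0.02, -0.022, 0.022, 0.053], [-0.004, 0.003, -0.02, -0.034, 0.033, 0.08], [-0.004, 0.003, -0.02, -0.045, 0.043, 0.106], [-0.004, 0.003, -0.02, -0.045, 0.043, 0.106]]

```text
clock: 10.28
tcp_pos: [0.4788, -0.2524, 0.151]
orientation: [-0.269, 0.652, 0.655, 0.27]
wrist_force: [1.2, 0.3, 0.4]
finger_gap: 0.0195
grip_force: 0.0
```

```bash
python3 - <<'E'
from h import *
s=env.get_state(); print(s["tcp_pos"],s["clock"],s["joint_pos"].round(2),s["wrist_force"].round(1)); R0=q2R(s["orientation"]);print(R0.round(3))
R=Rtool(0,np.radians(45))
for tip in ([.52,-.235,.08],[.52,-.235,.023]): plan(np.array(tip)+.012*R[:,2],R)
s=env.get_state();c=env.read_camera("wrist");W=world(c,s);T=(W-s["tcp_pos"])@R0
q=T[(c["z_map"]>0)&(abs(T[...,0])<.03)&(abs(T[...,1])<.04)&(T[...,2]>-.1)&(T[...,2]<.03)&(c["z_map"]<.25)]
for lo in np.arange(-.06,.03,.005):
    p=q[(q[:,2]>lo)&(q[:,2]<=lo+.005)]
    if len(p): print(round(lo,3),len(p),(p.min(0)*1e3).round(),(p.max(0)*1e3).round())
cv2.imwrite("pics/w5.png",c["frame"])
E
```

```text
[ 0.47879576 -0.25238918  0.1510144 ] 10.275 [-0.9   0.77  0.34  1.8   0.45  0.51] [1.2 0.3 0.4]
[[-0.005  1.    -0.001]
 [ 0.709  0.004  0.705]
 [ 0.705  0.003 -0.709]]
plan [-0.0759, 0.0821, 0.1492, -0.0001, 0.0004, 0.0008] rows 1.5 0.0
plan [-0.1563, 0.0818, 0.23, -0.0001, 0.0004, 0.0008] rows 2.3 0.0
-0.06 879 [ -8. -37. -60.] [ 14.  39. -55.]
-0.055 827 [-11. -25. -55.] [ 12.  26. -50.]
-0.05 383 [-11. -23. -50.] [ 11.  24. -45.]
-0.045 513 [-12. -23. -45.] [ 12.  24. -40.]
-0.04 471 [-11. -23. -40.] [ 11.  24. -35.]
-0.035 420 [-11. -23. -35.] [ 11.  24. -30.]
-0.03 385 [-12. -23. -30.] [ 12.  24. -25.]
-0.025 308 [-11. -22. -25.] [ 11.  23. -20.]
-0.02 100 [-12. -16. -20.] [ 11.  16. -15.]
-0.015 8 [  2. -10. -15.] [  6.  10. -14.]
```

View pics/w5.png

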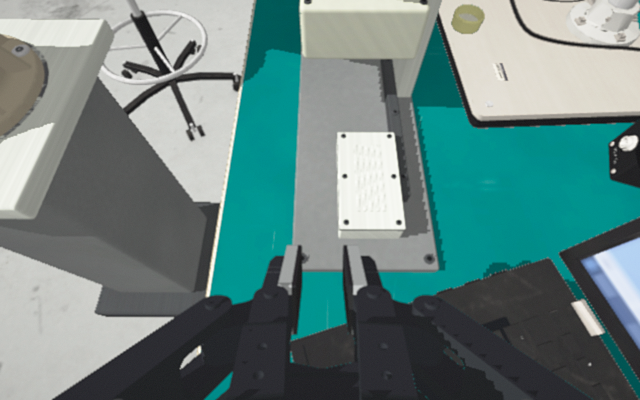

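The housing at (370,180) lies flush along the rail at (392,110). The closed-in fingers, at (290,270) and (352,270), point at its rear end. I'll lower behind it.

>>> carry_out:
  increments:
    - [[-0.06, 0.088, 0.1, 0, 0, 0.001], [-0.1, 0.088, 0.17, 0, 0, 0.001], [-0.14, 0.088, 0.215, 0, 0, 0.001], [-0.155, 0.088, 0.236, 0, 0, 0.001], [-0.155, 0.088, 0.236, 0, 0, 0.001]]

```text
clock: 10.95
tcp_pos: [0.5241, -0.2228, 0.0148]
orientation: [-0.27, 0.653, 0.655, 0.269]
wrist_force: [0.5, -0.1, 0.0]
finger_gap: 0.0194
grip_force: 0.0
```

```bash
python3 - <<'E'
from h import *
s=env.get_state(); print(s["tcp_pos"],s["clock"],s["joint_pos"].round(2),s["wrist_force"].round(1)); R=Rtool(0,np.radians(45))
print("tip",s["tcp_pos"]-.015*q2R(s["orientation"])[:,2])
for tip in ([.523,-.205,.024],[.523,-.165,.024],[.523,-.0455+.008,.024]): plan(np.array(tip)+.015*R[:,2],R)
E
```

```text
[ 0.5240913  -0.22277845  0.01478932] 10.95 [-0.82  0.9   0.25  1.55  0.5   0.58] [ 0.5 -0.1  0. ]
tip [ 0.52412621 -0.23334162  0.02543912]
plan [0.0383, -0.002, 0.042, -0.0004, 0.0006, 0.0003] rows 0.5 0.0
plan [0.0951, -0.0018, 0.0983, -0.0004, 0.0006, 0.0003] rows 1.1 0.0
plan [0.2762, -0.0009, 0.2779, -0.0004, 0.0006, 0.0003] rows 3.1 0.0
```

>>> carry_out:
  increments:
    - [[0.018, 0, 0.022, 0, 0, 0], [0.036, 0, 0.04, 0, 0, 0], [0.05, 0, 0.054, 0, 0, 0], [0.064, 0, 0.068, 0, 0, 0], [0.078, 0.001, 0.082, 0, 0, 0]]

```text
clock: 11.58
tcp_pos: [0.5247, -0.1684, 0.0142]
orientation: [-0.268, 0.654, 0.655, 0.268]
wrist_force: [-5.6, -8.6, 6.3]
finger_gap: 0.0196
grip_force: 4.2
```

>>> carry_out:
  increments:
    - [[0.014, 0, 0.014, 0, 0, 0], [0.028, 0, 0.028, 0, 0, 0], [0.042, 0, 0.042, 0, 0, 0], [0.056, 0.001, 0.056, 0, 0, 0], [0.07, 0.001, 0.07, 0, 0, 0]]

```text
clock: 12.2
tcp_pos: [0.5249, -0.1189, 0.0138]
orientation: [-0.268, 0.654, 0.655, 0.268]
wrist_force: [-3.7, -7.9, 5.5]
finger_gap: 0.0198
grip_force: 3.9
```

```bash
python3 - <<'E'
from h import *
s=module(("wrist","side")); print(s["clock"],s["wrist_force"].round(1));print("tip fix",s["tcp_pos"]-.015*q2R(s["orientation"])[:,2]-[*F,0])
R=Rtool(0,np.radians(45));plan(np.array([.525,-.0455+.008,.024])+.015*R[:,2],R)
E
```

```text
wrist fix mm [  9.8 -23.5] [ 60.2 110.6] 0.2 bbox [[-18.9, -78.1], [39.0, 29.0]] 20149
side fix mm [  9.3 -35.5] [ 62.2 136.3] 3.07 bbox [[-20.3, -93.7], [38.2, 29.4]] 741
12.25 [-0.3 -1.1  0.6]
tip fix [ 0.00986621 -0.08221725  0.02456219]
plan [0.1279, 0.0004, 0.1276, -0.0001, 0.0008, 0.0003] rows 1.4 0.0
```

>>> carry_out:
  increments:
    - [[0.014, 0, 0.014, 0, 0, 0], [0.028, 0, 0.028, 0, 0, 0], [0.042, 0, 0.042, 0, 0, 0], [0.056, 0, 0.056, 0, 0, 0], [0.07, 0.001, 0.07, 0, 0, 0]]

```text
clock: 12.92
tcp_pos: [0.5254, -0.0691, 0.0131]
orientation: [-0.268, 0.654, 0.655, 0.268]
wrist_force: [-3.9, -7.1, 4.9]
finger_gap: 0.0199
grip_force: 3.8
```

>>> carry_out:
  increments:
    - [[0.012, 0, 0.012, 0, 0, 0], [0.024, 0, 0.024, 0, 0, 0], [0.035, 0, 0.035, 0, 0, 0], [0.045, 0, 0.045, 0, 0, 0], [0.05, 0, 0.05, 0, 0, 0]]

```text
clock: 13.55
tcp_pos: [0.5254, -0.0335, 0.0131]
orientation: [-0.269, 0.654, 0.655, 0.269]
wrist_force: [-3.6, -8.7, 5.0]
finger_gap: 0.0195
grip_force: 4.0
```

```bash
python3 - <<'E'
from h import *
s=module(("wrist",)); print(s["clock"],s["wrist_force"].round(1));print("tip fix",s["tcp_pos"]-.015*q2R(s["orientation"])[:,2]-[*F,0])
E
cp pics/m_wrist_13*.png pics/w6.png
```

```text
wrist fix mm [10.1 21.5] [59.9 30.3] 0.07 bbox [[-19.0, 7.0], [39.0, 35.6]] 7547
13.55 [-3.6 -8.7  5. ]
tip fix [0.010382   0.00144496 0.02375463]
```

View pics/w6.png

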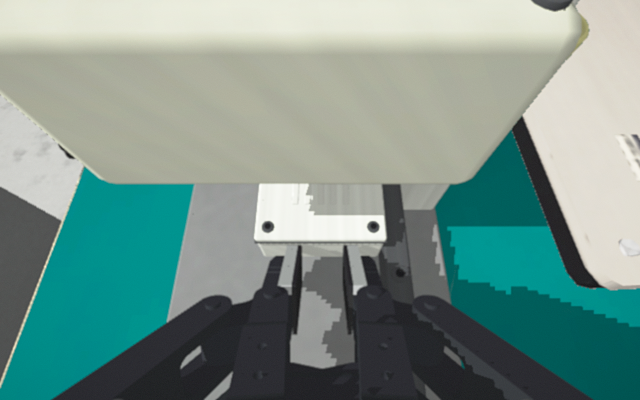

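The rear edge (row 242) is square and on the rail, about 8–9 mm short of home. The head's lower edge is at row 183, well clear of the fingers. I'll finish slowly and watch the force.

>>> carry_out:
  increments:
    - [[0.004, 0, 0.004, 0, 0, 0], [0.008, 0, 0.008, 0, 0, 0], [0.011, 0, 0.011, 0, 0, 0], [0.012, 0, 0.012, 0, 0, 0], [0.012, 0, 0.012, 0, 0, 0]]

```text
clock: 14.22
tcp_pos: [0.5255, -0.0266, 0.0129]
orientation: [-0.268, 0.654, 0.655, 0.268]
wrist_force: [-5.1, -12.8, 6.8]
finger_gap: 0.0192
grip_force: 6.1
```

>>> carry_out:
  increments:
    - [[0.002, 0, 0.002, 0, 0, 0], [0.003, 0, 0.003, 0, 0, 0], [0.003, 0, 0.003, 0, 0, 0]]

```text
clock: 14.6
tcp_pos: [0.5256, -0.0264, 0.0129]
orientation: [-0.267, 0.655, 0.655, 0.267]
wrist_force: [-7.1, -20.7, 9.1]
finger_gap: 0.0199
grip_force: 10.4
```

>>> carry_out:
  increments:
    - [[-0.01, 0, -0.01, 0, 0, 0], [-0.04, 0, -0.04, 0, 0, 0], [-0.08, 0, -0.08, 0, 0, 0], [-0.08, 0, -0.08, 0, 0, 0]]

```text
clock: 15.1
tcp_pos: [0.5259, -0.0809, 0.0121]
orientation: [-0.269, 0.654, 0.654, 0.269]
wrist_force: [0.0, -0.1, -0.4]
finger_gap: 0.0194
grip_force: 0.0
```

```bash
python3 - <<'E'
from h import *
s=module(("wrist",)); print(s["clock"],s["tcp_pos"],s["wrist_force"].round(1))
c=env.read_camera("wrist");s=env.get_state();W=world(c,s);f=(W[...,:2]-F)*1000
v=c["z_map"]>0
p=v&(W[...,2]>.008)&(W[...,2]<.016)&(f[...,0]<-30)&(f[...,0]>-90)&(f[...,1]>-120)&(f[...,1]<0); print("plate left edge",np.percentile(f[p][:,0],[0.5,1,2]))
h=v&(W[...,2]>.1)&(W[...,2]<.15)&(abs(f[...,0])<40)&(f[...,1]<40);print("head near face y",np.percentile(f[h][:,1],[2,20,50]), len(f[h]))
m=v&(W[...,2]>.037)&(W[...,2]<.043)&(f[...,0]>-25)&(f[...,0]<42)&(f[...,1]>-5)&(f[...,1]<60)
P=f[m]
for x in range(-18,38,8):
    q=P[(P[:,0]>x)&(P[:,0]<x+8)]; print(x,np.percentile(q[:,1],[0,1,3]).round(1))
for y in range(16,40,6):
    q=P[(P[:,1]>y)&(P[:,1]<y+6)]
    if len(q): print("y",y,np.percentile(q[:,0],[0,1,99,100]).round(1))
cv2.imwrite("pics/w7.png",c["frame"])
E
```

```text
wrist fix mm [ 9.9 39.9] [60. 54.] 0.22 bbox [[-19.0, 13.7], [38.9, 65.5]] 8173
15.1 [ 0.52585256 -0.08092259  0.01213991] [ 0.  -0.1 -0.4]
plate left edge [-64.36396924 -64.14710299 -63.75736686]
head near face y [3.97429387 4.65019571 5.12814232] 15090
-18 [14.4 14.7 15. ]
-10 [14.1 14.7 15. ]
-2 [13.9 14.7 15. ]
6 [14.2 14.8 15.3]
14 [14.2 14.9 15.2]
22 [13.6 14.7 15.2]
30 [14.2 14.7 15.2]
y 16 [-20.3 -19.2  38.5  39.3]
y 22 [-20.  -19.3  38.6  39.2]
y 28 [-20.  -19.2  38.4  39.3]
y 34 [-19.9 -19.2  38.6  39.4]
```

View pics/w7.png

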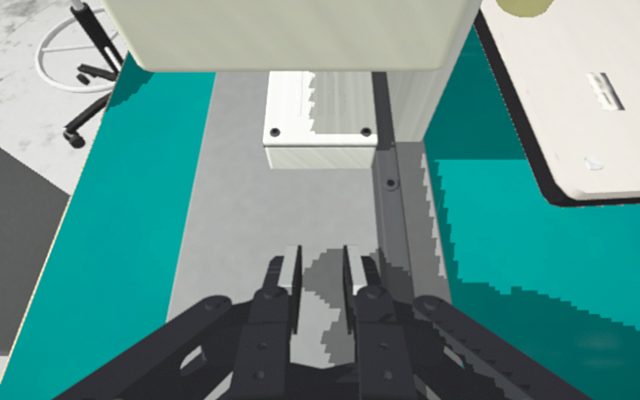

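The housing is seated. Its rear edge (row 145) is at fixture y ≈ 14.7 mm against a nominal 15, its sides at x ≈ -19.5 and 39.3, and it is square to within 0.3°. The gripper is clear of it and touching nothing.

```bash
python3 -c "
from h import *
print(env.hand_in())"
```

```text
the job is handed in; nothing more can be done
None
```

The housing is seated flush along the rail and home against the end stop, measured within about 1 mm and 0.3° of square; the gripper is clear of it and the job is handed in, with no verdict returned.

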